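# Hold-to-test a light bulb at the shop counter

## Robot

A 6-joint arm with a two-finger parallel gripper is mounted at the origin on the work surface. World frame = base frame: x ahead of the robot, y to its left, z up, the work surface at z = 0. Lengths are in mm, angles in rad, forces in N, time in s.
With the tool pointing down it reaches from about 300 to 775 mm from the base axis. Payload 14.6 kg.
Tool frame: the origin (TCP) lies between the finger pads; the fingertips stand manip.tip_reach ahead of it and the grasp point (between the pads) lies 5 mm behind it (manip.tip_reach is the distance from the TCP to the fingertips, in mm); z points along the fingers, y is the line along which they close (so a half turn about z gives the same grasp; the last joint's range is limited). The gripper opens to 94 mm and grips with 3 to 60 N. Pads are 16 mm wide; open, the fingers measure 119 mm over their backs; the gripper's body (75 mm by 177 mm) begins 78 mm behind the grasp point.
Start: joints at [-1.375, 0.3, 1.521, -0, 1.321, -0.067], TCP at [142.875, -531.108, 219.446] pointing down, gripper open.
Joint ranges: [-3.03, 3.03], [-0.79, 2.21], [0.23, 2.52], [-1.04, 4.18], [0, 3.07], [-2.55, 2.55]. Speed limits (rad/s): [2.22, 2.22, 2.57, 3.14, 3.14, 3.14].

## Interface

Orientations are given as [roll, pitch, yaw] about the fixed x, y, z axes, in that order (R = Rz(yaw) Ry(pitch) Rx(roll)).
In Python, from cell import manip gives the robot as it stands. The module is installed in compiled form; this text tells all that it offers.
- The arm moves only by the shell command python3 -m creep 'ROWS' [FORCE]. ROWS is JSON, a list of rows, each a list of 3 entries, a list of its own where there are three numbers: the opening, from -1 (shut) to 1 (fully open), then the shift along the tool's x, y, z in cm, then the turn about the tool's z in units of 5 degrees (1.0 is 5 degrees). In form: [[grip, [tx, ty, tz], roll], ...]. A call has 1 to 12 rows; each row is the pose to reach, as a shift and turn from the pose commanded when the call began, along the tool's axes at that moment; what a row does not reach only later rows make up. A row lasts 1/10 s, in which the tool goes at most 50 mm and 8.59 degrees, less where a joint would pass 70% of its speed; a pose out of reach is approached as far as the arm can. A call with a gripper value outside its range is refused whole. The fingers move at their own pace and stop on an object; FORCE is the grip in N (left out, the last holds). Time passes only in rows, so rows that repeat a pose let the fingers close. It gives the time, the measured TCP pose, the force, the opening and the grip force at its end, in the units of the state.
- manip.read_state(): the state, without advancing time (a new reading comes with each control period).
- manip.camera(name): name is "scene" or "top" or "wrist"; returns the picture (480x640x3 uint8, red, green, blue); there is no depth.
- manip.camera_params(name): a dict with "fovy" (degrees; the focal length in pixels is half the picture's height over the tangent of half this angle, whatever the lens; pixels are square), "cx", "cy" (the principal point, pixels), "origin" and "attitude" of the camera in the world. Camera axes: x right, y down, z forward; pixel columns grow to the right and rows downward; lengths in mm; the calibration is good to about 2 mm. A picture is of the moment at which its call begins: read the wrist's pose just before it. camera_params takes no time and is no camera call; for the wrist camera it gives the pose at the moment of the call.
- manip.sign_off(): hands the job in; it is judged then, once.
The state is a dict: "clock": time; "joints": joint angles; "qd": joint speeds; "effort": joint torques, N m; "eef_pos": TCP position; "eef_rot": TCP orientation; "wrist_force": force on the tool from outside, world axes, zero at the start; "moment": the same for the moment, N m; "finger_gap": finger opening in mm; "finger_force": force on a finger pad.
Only numpy, scipy, OpenCV 4.12 (cv2) and the standard library are available. Lean on these libraries where they do the work, as an engineer would, in place of code of your own. Each camera call takes 0.05 s, during which the arm holds its last target. There are 200 camera calls.

## Task

A customer wants the amber light bulb tested before buying it: take it out of the wooden rack and set it gently, without dropping it, cap down all the way into the large white bulb holder on the grey bulb tester and let go of it. Only once the bulb is seated, press the tester's round green key all the way down to its stop, without leaning heavily on it, and keep it down: the key springs up when let go, so finish while still holding it fully pressed. Leave the other bulbs and everything else on the counter as they are.

Things in the scene. Friction and masses are not known exactly. Their poses are not given: they have to be found in the camera images.
- amber_bulb: bulb to test: amber glass, brass cap, 98 mm tall, about 60 g, cap down in one of the rack's holes. Origin: centre of the cap's lower end, z up its axis. Cap 26 mm wide, z 0 to 26; white collar 37 mm wide, z 26 to 34, its flat underside rests on the hole's rim; then glass, widest (55 mm) at z 70 mm: grip it from above at about z 68 mm
- clear_bulb: a bulb of the same shape and size in clear glass, standing in another hole of the rack; leave it there
- opal_bulb: a bulb of the same shape and size in white glass, standing in another hole of the rack; leave it there
- rack: fixed wooden block 85 x 272 x 45 mm, three through holes of 31 mm in a row along its y axis, 88 mm apart, the middle one at its centre. Origin: centre of its underside, z up. A bulb standing in it has its origin 19 mm above the table; neighbouring bulbs' glass is 33 mm apart along the row, free across it
- tester: fixed grey steel box 180 x 280 mm, top 60 mm above the table. Origin: centre of its underside, x to its back, y left seen from its front, z up. On top: large white holder at (15, 85) mm, small one at (35, 12), green key at (-25, -85), a low disc (8 mm high) and two brass strips
- e27_mouth (a point): centre of the mouth of the large white holder, a porcelain sleeve, rim 90 mm above the table, 47 mm outside, smooth straight bore 31 mm wide and 27 mm deep. The bulb's cap goes straight in without turning; seated, the bulb's collar rests on the rim and the bulb's origin lies 26 mm below this point. Axes as the tester's
- e14_mouth (a point): centre of the mouth of the small white holder (bore 19 mm, rim 86 mm above the table), for small caps only: the amber bulb does not fit
- test_key (a joint): travel of the green key: 0 up, 0.010 m fully down at its stop. It moves straight down against a spring: about 5 N to start it, about 12 N at the stop, and springs back up when let go
- test_key_top (a point): centre of the top of the green mushroom-head key (43 mm diameter); moves with the key. Up, it stands 93 mm above the table; fully down, 83 mm. A black collar 51 mm in diameter lies under the head
- candle_jar: bystander: glass jar of pink candles, 116 mm diameter, 150 mm tall, origin at the centre of its underside
- candlestick: bystander: brass candlestick with a green candle, 80 mm diameter foot, 190 mm tall, origin at the centre of its underside
- bowl: bystander: pink stoneware bowl, 120 mm diameter, 60 mm tall, origin at the centre of its underside
- votive: bystander: green tea-light glass, 68 mm diameter, 65 mm tall, origin at the centre of its underside
- gift_box: bystander: cardboard gift box with a pink lid, 104 x 154 x 67 mm, origin at the centre of its underside
Not all that is in view belongs to the job. Several things have the shape of the amber_bulb; the one meant has the colours described above.

How it is judged (in metres and radians):
On the way, in this order (a step that is already met when the one before it is completed fails the run):
1. the amber bulb is seated upright in the large holder and let go, with the key still up (horizontal distance between amber_bulb and e27_mouth below 0.005 m and z of amber_bulb in the frame of e27_mouth below -0.022 m and angle between amber_bulb's own z axis and vertical below 0.12 rad and contact force between amber_bulb and the fingers below 0.1 N and value of joint test_key below 0.003 m), for 0.2 s.
2. the key is pressed fully down and kept there for a second (value of joint test_key above 0.008 m and contact force between the fingers and tester above 4 N), for 1 s.
At the end, for the whole second after the job is handed in: The fingers still hold the green key fully down (at least 8 of its 10 mm, pressed with more than 4 N), while the amber bulb stands at rest and untouched in the large holder: seated to within 4 mm of full depth, within 5 mm of its centre and upright to within about 7 degrees (all of step 2 and horizontal distance between amber_bulb and e27_mouth below 0.005 m and z of amber_bulb in the frame of e27_mouth below -0.022 m and angle between amber_bulb's own z axis and vertical below 0.12 rad and contact force between amber_bulb and the fingers below 0.1 N and linear speed of amber_bulb below 0.02 m/s); the arm keeps its last pose, push and grip.
It fails at once if the key is pressed while the amber bulb is not seated in the large holder (value of joint test_key above 0.004 m and (horizontal distance between amber_bulb and e27_mouth above 0.006 m or z of amber_bulb in the frame of e27_mouth above -0.02 m)).
It fails at once if the key is leaned on heavily (more than 50 N) (contact force between the fingers and tester above 50 N).
It fails at once if the amber bulb is knocked or forced against the tester (more than 30 N) (contact force between amber_bulb and tester above 30 N).
It fails at once if the amber bulb is dropped (it falls freely, faster than 0.4 m/s) (contact force between amber_bulb and the fingers below 0.05 N and linear speed of amber_bulb above 0.4 m/s).
It fails at once if another bulb or something else on the counter is moved out of its place (distance of any of clear_bulb, opal_bulb, candle_jar, candlestick, bowl, votive, gift_box from where it was at the start of the episode above 0.02 m).
It also fails if it takes over 64 s, if anything falls off the work surface, if the arm or the gripper's body presses on something with over 40 N, if the wrist force passes 120 N, or if a joint passes its speed limit or range.

## Working session

There is one attempt and no reset: what is moved stays moved. The work goes in short steps, Python scripts to look and compute and a shell command to move; the robot and the scene stay as the last step left them, time stands still between calls to the robot, and variables do not carry over. Pictures are saved under pics/ and viewed, at most 11 in all, crops included, and the job is handed in when it is done.

```bash
mkdir -p pics
cat > h.py <<'E'
from cell import manip
import numpy as np, cv2
def snap(n,f):
    p=manip.camera_params(n); im=manip.camera(n); cv2.imwrite('pics/'+f,im[:,:,::-1]); return p,im
E
python3 - <<'E'
from h import *
for n in('top','scene','wrist'):
    p,im=snap(n,n+'0.png'); print(n,p)
print(manip.read_state(), manip.tip_reach)
E
```

```text
top {'fovy': 45.02260339075001, 'cx': 330.7062766996589, 'cy': 246.59279208779807, 'origin': array([ 422.08540204,   -1.92747076, 1520.64652929]), 'attitude': array([-3.04850238e+00, -8.75556885e-04, -1.58346341e+00])}
scene {'fovy': 47.81255657507301, 'cx': 308.5531713710197, 'cy': 244.02410344792037, 'origin': array([ 969.12085809, -591.81710827, 1224.07874564]), 'attitude': array([-2.58894233, -0.00516551,  0.60259634])}
wrist {'fovy': 59.95688140590352, 'cx': 317.65991032837417, 'cy': 238.48083031012152, 'origin': array([ 207.33498749, -514.2578998 ,  383.16669476]), 'attitude': array([ 2.90451956e+00,  1.04517866e-03, -1.30814477e+00])}
{'clock': 0.15, 'joints': array([-1.37458200e+00,  3.00300642e-01,  1.52140328e+00,  2.41808826e-05,
        1.32071019e+00, -6.65954646e-02]), 'qd': array([-0.00068446, -0.00293431, -0.00118167,  0.00118968,  0.00056025,
       -0.00104842]), 'effort': array([-2.55518526e-04, -5.31964087e+01, -3.52824032e+01,  7.07550882e-02,
        2.35687714e-02, -5.09039091e-05]), 'eef_pos': array([ 142.85809285, -530.94012912,  219.05505118]), 'eef_rot': array([-3.14077458e+00, -7.80367512e-05,  2.62803766e-01]), 'wrist_force': array([ 0.19775198, -0.28226486,  0.08417718]), 'moment': array([-0.03849726,  0.04975589, -0.03120736]), 'finger_force': 0.0, 'finger_gap': 94.07897741936355} 14.0
```

View pics/top0.png

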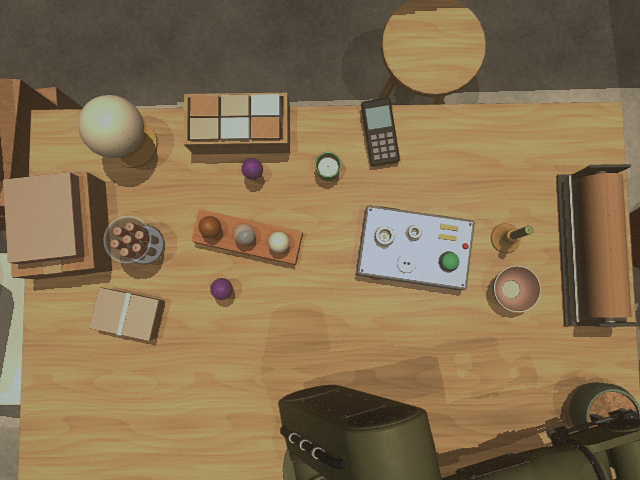

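View pics/scene0.png

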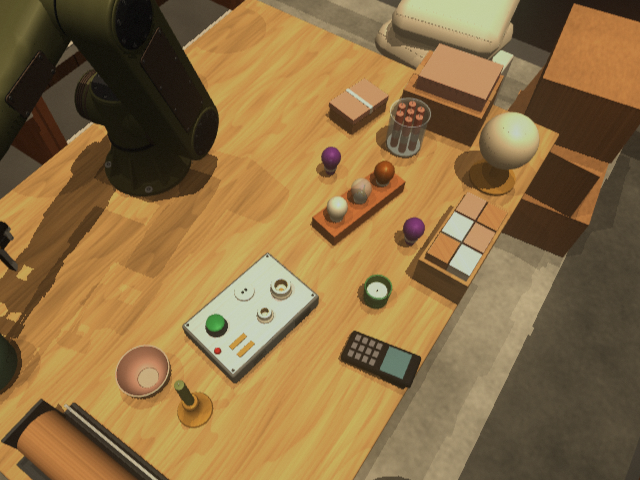

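The top view shows the amber bulb at about (210,227), the clear one at (245,236), and the opal one at (280,242). The large holder is at about (384,236) and the green key at (449,261). The scene view agrees. I'll enlarge both regions to read them more closely.

Run:
```python
import cv2,numpy as np
t=cv2.imread('pics/top0.png')
a=cv2.resize(t[195:275,185:315],None,fx=6,fy=6,interpolation=2)[:, :780]
b=cv2.resize(t[200:297,350:480],None,fx=6,fy=6,interpolation=2)
for n,im,x0,y0 in(('a',a,185,195),('b',b,350,200)):
    for x in range(0,im.shape[1],60): cv2.putText(im,str(x0+x//6),(x,10),0,.35,(0,0,0),1); cv2.line(im,(x,0),(x,im.shape[0]),(0,255,255),1)
    for y in range(0,im.shape[0],60): cv2.putText(im,str(y0+y//6),(0,y+10),0,.35,(0,0,255),1); cv2.line(im,(0,y),(im.shape[1],y),(0,255,255),1)
    cv2.imwrite(f'pics/crop_{n}.png',im)
```

```text
(no output)
```

View pics/crop_a.png

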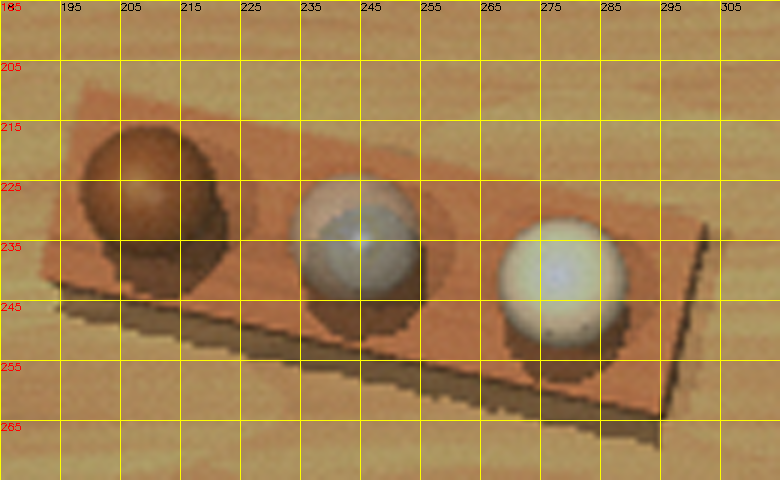

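View pics/crop_b.png

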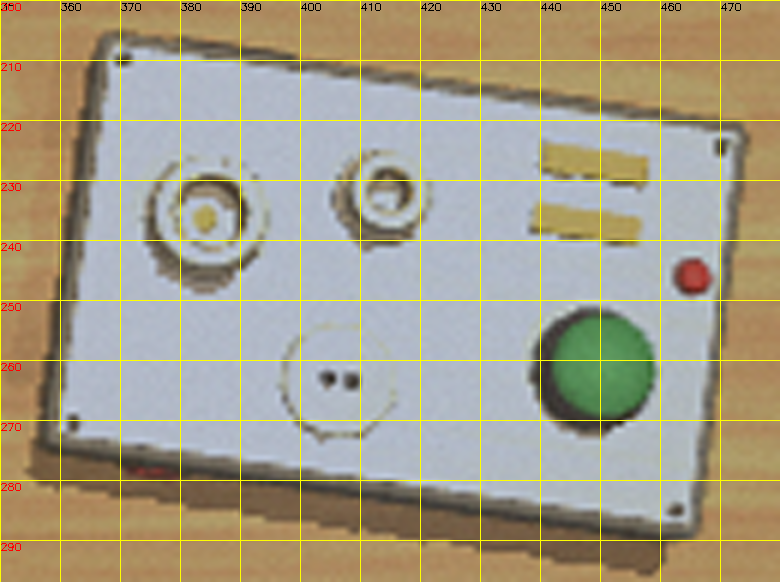

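Crop a: amber glass centre at about (209.5,226.5), clear (244.5,234.5), opal (278.5,241.5). The rack's top corners are at (199.5,209), (302.5,231.5), (295.5,264) and (192,241).
Crop b: holder mouth at about (384.5,235) and key head at (450.5,260.5). The tester's top corners are at (367.5,206.5), (473,221), (465,288.5) and (358.5,273.5).

```bash
cat >> h.py <<'E'
from scipy.spatial.transform import Rotation as R
from scipy.optimize import least_squares
def ray(p,uv,z):
    f=240/np.tan(np.radians(p['fovy']/2))
    d=R.from_euler('xyz',p['attitude']).apply([(uv[0]-p['cx'])/f,(uv[1]-p['cy'])/f,1])
    return (p['origin']+d*(z-p['origin'][2])/d[2])[:2]
def rect(pts,loc):
    """fit x,y,yaw so that loc maps onto pts"""
    pts,loc=np.array(pts),np.array(loc,float)
    g=lambda v:(R.from_euler('z',v[2]).as_matrix()[:2,:2]@loc.T).T+v[:2]
    r=least_squares(lambda v:(g(v)-pts).ravel(),[*pts.mean(0),0]); return r.x,g(r.x)-pts
E
python3 - <<'E'
from h import *
p=manip.camera_params('top')
B=[ray(p,u,89) for u in((209.5,226.5),(244.5,234.5),(278.5,241.5))]
print('bulbs',np.round(B,1), [np.linalg.norm(B[i]-B[i+1]) for i in(0,1)])
C=[ray(p,u,45) for u in((199.5,209),(302.5,231.5),(295.5,264),(192,241))]
print('rack',*rect(C,[(42.5,136),(42.5,-136),(-42.5,-136),(-42.5,136)]))
print('rack from bulbs',*rect(B,[(0,88),(0,0),(0,-88)]))
T=[ray(p,u,60) for u in((367.5,206.5),(473,221),(465,288.5),(358.5,273.5))]
v,e=rect(T,[(90,140),(90,-140),(-90,-140),(-90,140)]); print('tester',v,e)
H=ray(p,(384.5,235),90);K=ray(p,(450.5,260.5),93);S=ray(p,(414.5,232),86)
print('H',H,'K',K,'S',S)
L=[(15,85),(-25,-85),(35,12)]
v2,e=rect([H,K,S],L);print(v2,e)
M=R.from_euler('z',v[2]).as_matrix()[:2,:2]
print((M@np.array(L).T).T+v[:2])
E
```

```text
bulbs [[609.8 296.3]
 [588.6 209.2]
 [570.1 124.7]] [np.float64(89.70469392782572), np.float64(86.50327210158787)]
rack [ 5.88977422e+02  2.08489125e+02 -2.29183203e-01] [[-0.00436768 -0.27689299]
 [-0.15075608 -0.50878849]
 [ 0.34958002  0.26011757]
 [-0.19445627  0.52556393]]
rack from bulbs [ 5.89486004e+02  2.10062608e+02 -2.27351261e-01] [[-0.45242863 -0.54444956]
 [ 0.86031201  0.89635695]
 [-0.40788338 -0.35190738]]
tester [ 5.54201213e+02 -2.20888289e+02 -1.51572258e-01] [[ 4.39504236  3.96491725]
 [ 2.76762294 -5.09560626]
 [-4.1544802  -4.13824074]
 [-3.0081851   5.26892976]]
H [ 582.88507048 -138.96503993] K [ 517.10801166 -300.41141594] S [ 589.92249272 -214.34033348]
[ 5.54451658e+02 -2.20562548e+02 -1.55970804e-01] [[-0.41166301  0.04060545]
 [-0.55671456 -0.23585356]
 [ 0.96837757  0.19524811]]
[[ 581.86360316 -139.12771074]
 [ 516.6534735  -301.1389418 ]
 [ 590.61184496 -214.31060949]]
```

Both fits agree to within 1 mm. The amber bulb is at about (609,295), the holder at (582.5,-139) and the key at (517,-300.7). I'll grip across the row, which means tool yaw 1.343. First move: head for a point above the bulb, staying at height.

```bash
python3 -m creep '[[1,[66.5,-67.6,0],0],[1,[66.5,-67.6,0],0],[1,[66.5,-67.6,0],0],[1,[66.5,-67.6,0],0],[1,[66.5,-67.6,0],0],[1,[66.5,-67.6,0],0],[1,[66.5,-67.6,0],0],[1,[66.5,-67.6,0],0],[1,[66.5,-67.6,0],0],[1,[66.5,-67.6,0],0],[1,[66.5,-67.6,0],0],[1,[66.5,-67.6,0],0]]' 15
cat >> h.py <<'E'
def go(x,y,z,yaw):
    s=manip.read_state(); Rm=R.from_euler('xyz',s['eef_rot'])
    d=Rm.inv().apply(np.array([x,y,z])-s['eef_pos'])/10
    w=(yaw-s['eef_rot'][2]+np.pi)%(2*np.pi)-np.pi
    print('shift cm',np.round(d,2),'roll',round(-np.degrees(w)/5,2),'pos',np.round(s['eef_pos'],1),'rot',np.round(s['eef_rot'],3),'t',s['clock'])
E
python3 -c "
from h import *
go(609.1,295,219,1.343)"
```

```text
clock: 1.35
eef_pos: [438.6, -6.6, 219.5]
eef_rot: [3.141, -0.0, 0.263]
wrist_force: [0.3, -1.5, -0.9]
finger_gap: 94.1
finger_force: 0.0
shift cm [ 24.3  -24.69   0.06] roll -12.38 pos [438.6  -6.6 219.5] rot [ 3.141 -0.     0.263] t 1.35
```

```bash
python3 -m creep '[[1,[24.3,-24.7,0],-12.4],[1,[24.3,-24.7,0],-12.4],[1,[24.3,-24.7,0],-12.4],[1,[24.3,-24.7,0],-12.4],[1,[24.3,-24.7,0],-12.4],[1,[24.3,-24.7,0],-12.4],[1,[24.3,-24.7,0],-12.4],[1,[24.3,-24.7,0],-12.4],[1,[24.3,-24.7,0],-12.4],[1,[24.3,-24.7,0],-12.4]]'; python3 -c "
from h import *
p,im=snap('wrist','w1.png'); print(p)
go(609.1,295,92,1.343)"
```

```text
clock: 2.35
eef_pos: [608.4, 292.4, 219.3]
eef_rot: [-3.141, 0.0, 1.343]
wrist_force: [-0.7, 0.1, -0.5]
finger_gap: 94.2
finger_force: 0.0
{'fovy': 59.95688140590352, 'cx': 317.65991032837417, 'cy': 238.48083031012152, 'origin': array([622.8903934 , 357.57870403, 383.53013477]), 'attitude': array([ 2.90444380e+00,  7.68237086e-04, -2.27810670e-01])}
shift cm [ 0.29 -0.   12.78] roll -0.0 pos [608.5 292.2 219.8] rot [ 3.141 -0.     1.343] t 2.4
```

View pics/w1.png

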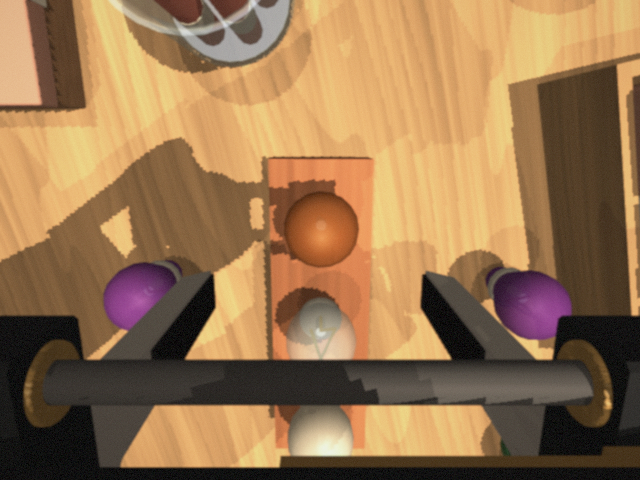

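The amber bulb's glass is centred at about (321.5,229.5). The clear and opal bulbs are below it in the row. The two purple objects lie well to the sides, outside the fingers. I'll check the bulb's position against the top-view estimate.

```bash
python3 -c "
from h import *
p=manip.camera_params('wrist'); print(ray(p,(321.5,229.5),89))
print(ray(p,(284.5,229.5),89)-ray(p,(358,229.5),89))
a,b=ray(p,(268,157),45),ray(p,(373,157),45);print('rack end',a,b,(a+b)/2, np.linalg.norm(a-b))
f=R.from_euler('z',-.2278).apply([0,-48,0])[:2]; print('hole from rack end',(a+b)/2+f)
go(609.1,295,92,1.343)"
```

```text
[610.92335295 293.88669172]
[-51.95148363  12.05427601]
rack end [580.72987237 351.98053977] [662.5907309  332.98199891] [621.66030164 342.48126934] 84.03656771796183
hole from rack end [610.82022608 295.72132107]
shift cm [ 0.29 -0.   12.78] roll -0.0 pos [608.5 292.2 219.8] rot [ 3.141 -0.     1.343] t 2.4
```

Both cameras agree on (610.2,294.8). Now I'll descend to the grasp, with the grasp point 87 mm above the table, which puts the TCP at z 82.

```bash
python3 -m creep '[[1,[0.3,0.1,0],0],[1,[0.3,0.1,3],0],[1,[0.3,0.1,6],0],[1,[0.3,0.1,9],0],[1,[0.3,0.1,11],0],[1,[0.3,0.1,12.5],0],[1,[0.3,0.1,13.4],0],[1,[0.3,0.1,13.8],0],[1,[0.3,0.1,13.8],0],[1,[0.3,0.1,13.8],0]]'; python3 -c "
from h import *
go(610.2,294.8,82,1.343)"
```

```text
clock: 3.4
eef_pos: [610.6, 295.8, 82.5]
eef_rot: [3.14, -0.001, 1.345]
wrist_force: [0.2, 0.1, 0.0]
finger_gap: 93.8
finger_force: 0.0
shift cm [-0.1  -0.02  0.05] roll 0.02 pos [610.6 295.8  82.5] rot [ 3.140e+00 -1.000e-03  1.345e+00] t 3.4
```

```bash
python3 -m creep '[[0.3,[-0.1,0,0],0],[0,[-0.1,0,0],0],[-0.2,[-0.1,0,0],0],[-0.5,[-0.1,0,0],0],[-0.5,[-0.1,0,0],0],[-0.5,[-0.1,0,0],0],[-0.5,[-0.1,0,0],0],[-0.5,[-0.1,0,0],0],[-0.5,[-0.1,0,0],0],[-0.5,[-0.1,0,0],0]]' 12
```

```text
clock: 4.4
eef_pos: [610.1, 294.6, 81.5]
eef_rot: [3.141, -0.0, 1.345]
wrist_force: [-0.0, 0.1, -0.2]
finger_gap: 54.2
finger_force: 12.0
```

It's gripped, with a gap of 54.2 mm at 12 N. Lifting straight up.

```bash
python3 -m creep '[[-0.5,[0,0,-0.5],0],[-0.5,[0,0,-1.5],0],[-0.5,[0,0,-3],0],[-0.5,[0,0,-5],0],[-0.5,[0,0,-7.5],0],[-0.5,[0,0,-10],0],[-0.5,[0,0,-12.5],0],[-0.5,[0,0,-14],0],[-0.5,[0,0,-14.5],0],[-0.5,[0,0,-14.5],0],[-0.5,[0,0,-14.5],0]]'; python3 -c "
from h import *
p,im=snap('wrist','w2.png')
go(582.5,-139,226,1.343)"
```

```text
clock: 5.5
eef_pos: [609.7, 294.5, 225.2]
eef_rot: [-3.14, 0.001, 1.345]
wrist_force: [-0.2, 0.2, -1.6]
finger_gap: 54.0
finger_force: 12.0
shift cm [-42.85   7.06  -0.06] roll 0.02 pos [609.7 294.5 225. ] rot [-3.140e+00  1.000e-03  1.345e+00] t 5.55
```

View pics/w2.png

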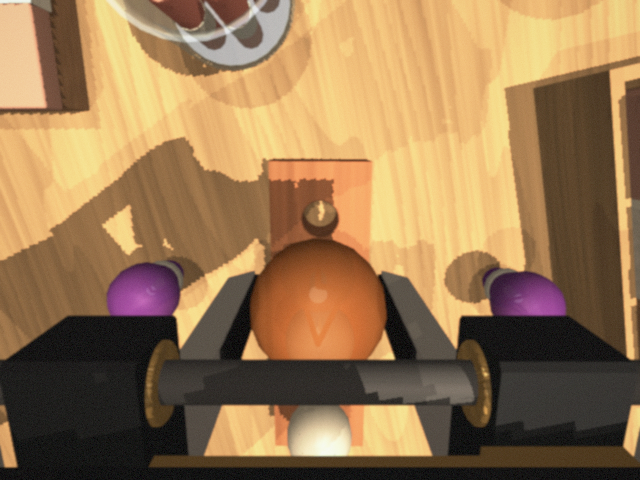

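The amber bulb is centred between the pads at about (318,305), and its hole at (321,217) is empty. Now carrying it above the holder, easing in and out so it doesn't swing.

```bash
python3 -m creep '[[-0.5,[-1.5,0.2,0],0],[-0.5,[-5,0.8,0],0],[-0.5,[-9.5,1.6,0],0],[-0.5,[-14,2.3,0],0],[-0.5,[-18.5,3,0],0],[-0.5,[-23,3.8,0],0],[-0.5,[-27.5,4.5,0],0],[-0.5,[-32,5.3,0],0],[-0.5,[-36.5,6,0],0],[-0.5,[-40,6.6,0],0],[-0.5,[-42.2,7,0],0],[-0.5,[-42.8,7.1,0],0]]'; python3 -m creep '[[-0.5,[0,0,2],0],[-0.5,[0,0,3],0],[-0.5,[0,0,3],0],[-0.5,[0,0,3],0]]'
python3 - <<'E'
from h import *
go(582.5,-139,226,1.343)
pt,t=snap('top','t3.png');ps,s=snap('scene','s3.png');pw,w=snap('wrist','w3.png')
# project holder mouth + expected bulb for crop placement
def proj(p,X):
    f=240/np.tan(np.radians(p['fovy']/2)); c=R.from_euler('xyz',p['attitude']).inv().apply(np.array(X)-p['origin'])
    return c[:2]/c[2]*f+[p['cx'],p['cy']]
out=[]
for p,im in((pt,t),(ps,s)):
    c=proj(p,(582.5,-139,150)).astype(int); x0,y0=c-32; print(c-32,'mouth',proj(p,(582.5,-139,90)),'bulb wide pt',proj(p,(582.5,-139,203)),'cap end',proj(p,(582.5,-139,133)))
    cr=cv2.resize(im[y0:y0+64,x0:x0+64],(384,384),interpolation=2)
    for i in range(0,64,10): cv2.putText(cr,str(x0+i),(i*6,10),0,.33,(255,0,0),1);cv2.putText(cr,str(y0+i),(0,i*6+12),0,.33,(255,0,0),1)
    out.append(cr)
cv2.imwrite('pics/c3.png',np.hstack(out)[:,:,::-1])
E
```

```text
clock: 6.75
eef_pos: [582.2, -141.3, 225.9]
eef_rot: [-3.141, 0.0, 1.342]
wrist_force: [-0.6, 1.1, -1.2]
finger_gap: 54.0
finger_force: 12.0
clock: 7.15
eef_pos: [583.4, -138.0, 196.8]
eef_rot: [-3.142, -0.0, 1.346]
wrist_force: [0.3, -0.1, 0.0]
finger_gap: 54.5
finger_force: 12.0
shift cm [-0.12 -0.06 -2.92] roll 0.03 pos [ 583.4 -138.   196.8] rot [-3.142 -0.     1.346] t 7.15
[354 200] mouth [384.51735792 235.15374593] bulb wide pt [389.12249408 229.60058877] cap end [386.18231627 233.14603649]
[246 238] mouth [279.80952974 282.69190284] bulb wide pt [277.73397871 258.61922064] cap end [279.05768992 273.97190478]
```

View pics/c3.png

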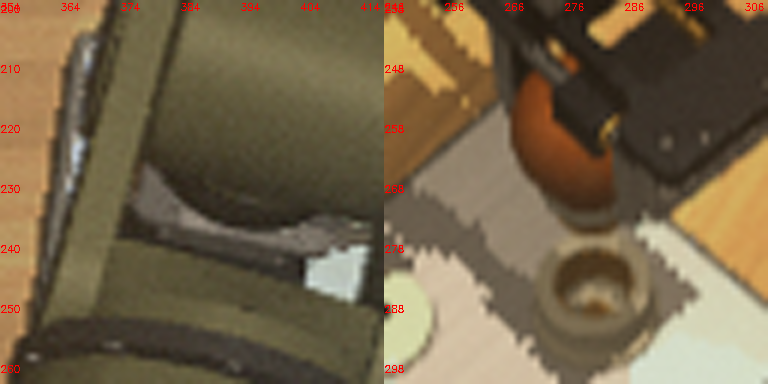

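View pics/w3.png

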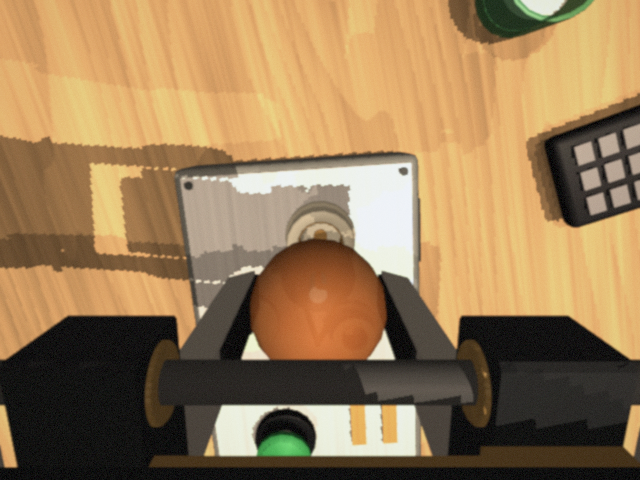

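In the wrist view the bulb is centred at column 318.5 and the holder at column 320.3, with its rim top at row 201. In the scene view the cap hangs just above and behind the bore, which is at about (281,284). The offsets are at the millimetre level, so I'll compute the holder position from the wrist view before descending.

```bash
python3 -m creep '[[-0.5,[-0.1,0,1.5],0],[-0.5,[-0.1,0,3],0],[-0.5,[-0.1,0,3.7],0],[-0.5,[-0.1,0,3.7],0],[-0.5,[-0.1,0,3.7],0]]'
python3 - <<'E'
from h import *
go(582.5,-139,158,1.343)
pw=manip.camera_params('wrist'); s=manip.read_state()
up=3.7*10
p=dict(pw); p['origin']=pw['origin']+[1.0*.22,1.0*.97,up]  # approx pose of w3
c=ray(p,(320.3,201),90); ux=np.array([.226,.974]); print('holder from wrist',c-23.5*ux)
ps,im=snap('scene','s4.png'); cr=cv2.resize(im[238:308,246:316],(560,560),interpolation=2)
for i in range(0,70,10): cv2.putText(cr,str(246+i),(i*8,10),0,.35,(255,0,0),1);cv2.putText(cr,str(238+i),(0,i*8+12),0,.35,(255,0,0),1)
cv2.imwrite('pics/c4.png',cr[:,:,::-1])
E
```

```text
clock: 7.8
eef_pos: [583.4, -139.4, 160.2]
eef_rot: [3.141, 0.0, 1.345]
wrist_force: [0.3, 1.0, 0.1]
finger_gap: 53.9
finger_force: 12.0
shift cm [ 0.02 -0.1   0.22] roll 0.02 pos [ 583.4 -139.4  160.2] rot [3.141 0.    1.345] t 7.8
holder from wrist [ 585.26524711 -135.72888989]
```

View pics/c4.png

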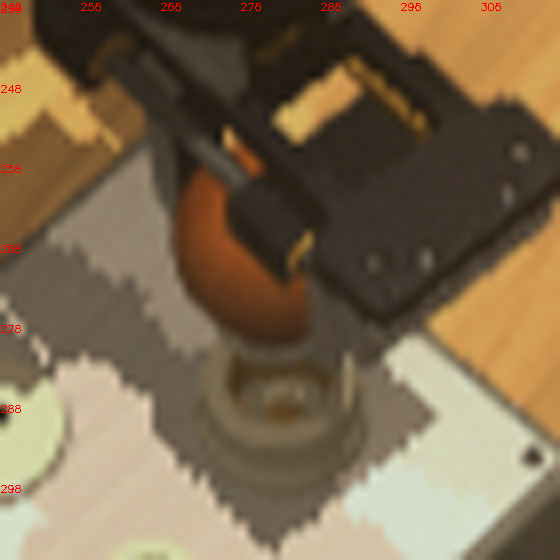

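In the crop the sleeve spans columns 202 to 363, so the mouth centre is at about u=281.2. The bulb's left edge is at 175 (u=267.9) and its cap end is just behind the rim. I'll compare the bulb and the holder within this one camera so its calibration bias cancels.

Run:
```python
from h import *
def proj(p,X):
    f=240/np.tan(np.radians(p['fovy']/2)); c=R.from_euler('xyz',p['attitude']).inv().apply(np.array(X)-p['origin'])
    return c[:2]/c[2]*f+[p['cx'],p['cy']], c[2]/f
p=manip.camera_params('scene')
b,m=proj(p,(583.4,-139.4,167.2)); print('bulb glass centre',b,'mm/px',m,'pred left edge',b[0]-27.5/m)
print('mouth',proj(p,(582.5,-139,90)), 'sleeve w',47/proj(p,(582.5,-139,90))[1])
print('d(u,v)/dx,dy', proj(p,(592.5,-139,90))[0]-proj(p,(582.5,-139,90))[0],proj(p,(582.5,-129,90))[0]-proj(p,(582.5,-139,90))[0])
# automatic: glass left edge row by row, by redness
im=cv2.imread('pics/s4.png').astype(int)
for y in range(262,276,2): print(y,[tuple(im[y,x][::-1]) for x in range(264,272)])
# rim: brightness along rows
g=im.sum(2)//3
for y in range(282,296,2): print(y,list(g[y,266:298]))
```

```text
bulb glass centre [278.64672072 266.9885835 ] mm/px 2.2342531462094524 pred left edge 266.3383571620386
mouth (array([279.80952974, 282.69190284]), np.float64(2.3564208784932856)) sleeve w 19.94550312678106
d(u,v)/dx,dy [3.43792145 2.15072642] [ 2.4947318  -3.09056927]
262 [(np.int64(144), np.int64(129), np.int64(108)), (np.int64(117), np.int64(104), np.int64(86)), (np.int64(79), np.int64(69), np.int64(56)), (np.int64(76), np.int64(67), np.int64(54)), (np.int64(66), np.int64(46), np.int64(31)), (np.int64(95), np.int64(51), np.int64(24)), (np.int64(115), np.int64(61), np.int64(27)), (np.int64(122), np.int64(63), np.int64(26))]
264 [(np.int64(144), np.int64(129), np.int64(108)), (np.int64(147), np.int64(132), np.int64(110)), (np.int64(129), np.int64(115), np.int64(95)), (np.int64(81), np.int64(68), np.int64(53)), (np.int64(86), np.int64(50), np.int64(27)), (np.int64(103), np.int64(53), np.int64(25)), (np.int64(118), np.int64(61), np.int64(28)), (np.int64(126), np.int64(63), np.int64(27))]
266 [(np.int64(146), np.int64(130), np.int64(109)), (np.int64(144), np.int64(131), np.int64(108)),
[... 4290 characters left out ...]
4(102), np.int64(103), np.int64(99), np.int64(99), np.int64(92), np.int64(84), np.int64(77), np.int64(75), np.int64(80), np.int64(91), np.int64(81), np.int64(111), np.int64(113), np.int64(113), np.int64(115), np.int64(113), np.int64(162)]
294 [np.int64(189), np.int64(153), np.int64(96), np.int64(91), np.int64(93), np.int64(87), np.int64(89), np.int64(88), np.int64(85), np.int64(83), np.int64(82), np.int64(81), np.int64(80), np.int64(79), np.int64(80), np.int64(80), np.int64(81), np.int64(78), np.int64(79), np.int64(76), np.int64(76), np.int64(77), np.int64(76), np.int64(87), np.int64(78), np.int64(104), np.int64(115), np.int64(116), np.int64(114), np.int64(163), np.int64(166), np.int64(200)]
```

The scene camera shows the same +1 px bias for the bulb and the holder, so the relative alignment is good to about 1 mm. Descending gently and watching the force.

```bash
python3 -m creep '[[-0.5,[0.05,0,0.3],0],[-0.5,[0.05,0,0.6],0],[-0.5,[0.05,0,0.9],0],[-0.5,[0.05,0,1.2],0],[-0.5,[0.05,0,1.4],0],[-0.5,[0.05,0,1.4],0]]'
```

```text
clock: 8.45
eef_pos: [583.1, -138.9, 145.1]
eef_rot: [-3.141, -0.0, 1.345]
wrist_force: [0.2, -0.0, -0.4]
finger_gap: 53.9
finger_force: 12.0
```

The cap is 8 mm inside with no contact force. Continuing down.

```bash
python3 -m creep '[[-0.5,[0,0,0.3],0],[-0.5,[0,0,0.6],0],[-0.5,[0,0,0.9],0],[-0.5,[0,0,1.2],0],[-0.5,[0,0,1.4],0],[-0.5,[0,0,1.5],0],[-0.5,[0,0,1.5],0]]'
```

```text
clock: 9.15
eef_pos: [583.7, -139.1, 130.4]
eef_rot: [3.14, 0.0, 1.345]
wrist_force: [5.3, -2.1, 0.6]
finger_gap: 54.2
finger_force: 12.0
```

The 5 N lateral force along +tool y shows the cap touching the bore wall. I'll shift 1 mm that way and continue.

```bash
python3 -m creep '[[-0.5,[0,0.1,0],0],[-0.5,[0,0.1,0],0]]';python3 -m creep '[[-0.5,[0,0,0.1],0],[-0.5,[0,0,0.2],0],[-0.5,[0,0,0.2],0]]'
```

```text
clock: 9.35
eef_pos: [584.1, -139.1, 130.1]
eef_rot: [-3.141, -0.0, 1.345]
wrist_force: [2.1, -1.7, 1.0]
finger_gap: 53.9
finger_force: 12.0
clock: 9.65
eef_pos: [584.1, -139.1, 128.2]
eef_rot: [-3.141, -0.0, 1.345]
wrist_force: [1.5, -0.7, -0.2]
finger_gap: 53.9
finger_force: 12.0
```

```bash
python3 -m creep '[[-0.5,[0,0.05,0.05],0],[-0.5,[0,0.05,0.1],0],[-0.5,[0,0.05,0.1],0],[-0.5,[0,0.05,0.1],0]]'
```

```text
clock: 10.05
eef_pos: [584.5, -139.2, 127.3]
eef_rot: [-3.141, -0.0, 1.345]
wrist_force: [0.7, -1.1, -0.8]
finger_gap: 53.9
finger_force: 12.0
```

```bash
python3 -m creep '[[-0.5,[0,0,0.05],0],[-0.5,[0,0,0.1],0],[-0.5,[0,0,0.1],0],[-0.5,[0,0,0.1],0]]'
```

```text
clock: 10.45
eef_pos: [584.7, -139.2, 126.4]
eef_rot: [-3.141, -0.0, 1.345]
wrist_force: [1.3, -1.6, -0.6]
finger_gap: 54.3
finger_force: 12.0
```

```bash
python3 -m creep '[[-0.5,[0,0,0.05],0],[-0.5,[0,0,0.1],0],[-0.5,[0,0,0.1],0],[-0.5,[0,0,0.1],0]]'; python3 -m creep '[[-0.5,[0,0,0.05],0],[-0.5,[0,0,0.1],0],[-0.5,[0,0,0.1],0]]'
```

```text
clock: 10.85
eef_pos: [584.7, -139.3, 125.6]
eef_rot: [3.141, 0.0, 1.345]
wrist_force: [-0.1, -0.3, 2.2]
finger_gap: 54.1
finger_force: 12.0
clock: 11.15
eef_pos: [584.7, -139.6, 125.4]
eef_rot: [3.141, 0.001, 1.345]
wrist_force: [-3.2, -2.0, 9.5]
finger_gap: 54.1
finger_force: 12.0
```

The upward force of 9.5 N at the expected height means the collar is on the rim. Easing off 1 mm and opening.

```bash
python3 -m creep '[[-0.5,[0,0,-0.1],0],[-0.5,[0,0,-0.1],0],[0.3,[0,0,-0.1],0],[0.6,[0,0,-0.1],0],[1,[0,0,-0.1],0],[1,[0,0,-0.1],0],[1,[0,0,-0.1],0],[1,[0,0,-0.1],0],[1,[0,0,-0.1],0],[1,[0,0,-0.1],0]]'; python3 -m creep '[[1,[0,0,-1],0],[1,[0,0,-3],0],[1,[0,0,-6],0],[1,[0,0,-9.5],0],[1,[0,0,-9.5],0],[1,[0,0,-9.5],0]]';  python3 - <<'E'
from h import *
p,im=snap('wrist','w5.png'); pc,s=snap('scene','s5.png')
go(517,-300.7,220,1.343)
cr=np.hstack([cv2.resize(im[150:450,180:480],(400,400)),cv2.resize(s[240:310,246:316],(400,400),interpolation=2)])
cv2.imwrite('pics/c5.png',cr[:,:,::-1])
E
```

```text
clock: 12.15
eef_pos: [584.7, -139.3, 125.5]
eef_rot: [3.142, -0.0, 1.345]
wrist_force: [-0.3, 0.3, -0.5]
finger_gap: 93.7
finger_force: 0.0
clock: 12.75
eef_pos: [584.8, -139.3, 221.4]
eef_rot: [3.14, 0.0, 1.345]
wrist_force: [0.3, -0.8, -0.6]
finger_gap: 94.0
finger_force: 0.0
shift cm [-17.26  -2.94  -0.04] roll 0.02 pos [ 584.3 -139.1  219.6] rot [-3.14  -0.     1.345] t 12.85
```

View pics/c5.png

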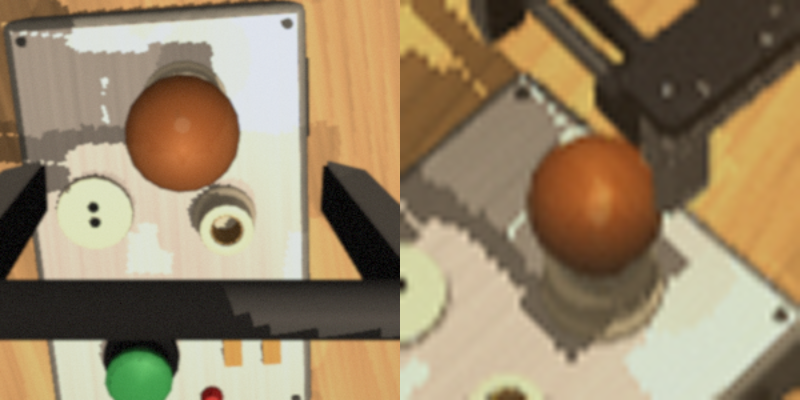

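The bulb stands upright and free, with its collar on the rim. Next I'll close the fingers and move above the key, then check the key and candlestick positions.

```bash
python3 -m creep '[[0,[-3,-0.5,0],0],[-1,[-7,-1.1,0],0],[-1,[-11,-1.8,0],0],[-1,[-15,-2.4,0],0],[-1,[-17.3,-2.8,0],0],[-1,[-17.3,-2.8,0],0],[-1,[-17.3,-2.8,0],0],[-1,[-17.3,-2.8,0],0],[-1,[-17.3,-2.8,0],0]]' 15;  python3 - <<'E'
from h import *
p,im=snap('wrist','w6.png')
hsv=cv2.cvtColor(im,cv2.COLOR_RGB2HSV); m=cv2.inRange(hsv,(50,120,50),(80,255,255))
n,l,st,c=cv2.connectedComponentsWithStats(m); i=1+st[1:,4].argsort()[::-1][:2]; print(st[i],c[i])
for k in i: print(ray(p,c[k],93))
t=manip.camera_params('top'); print('candlestick foot',ray(t,(506,238),0),'top',ray(t,(528,231),190))
go(518,-301,115,1.345); print(manip.read_state()['finger_gap'])
E
```

```text
clock: 13.75
eef_pos: [519.1, -300.5, 220.3]
eef_rot: [-3.141, -0.0, 1.346]
wrist_force: [0.5, -0.3, 0.8]
finger_gap: 25.4
finger_force: 0.0
[[ 289  206   58   56 2493]] [[317.21419976 233.55354994]]
[ 517.99202314 -300.23485997]
candlestick foot [ 580.99370873 -468.38551725] top [ 576.78463686 -461.69293544]
shift cm [-0.06 -0.1  10.53] roll 0.01 pos [ 519.1 -300.6  220.3] rot [-3.141 -0.     1.346] t 13.8
21.117381240395762
```

The wrist view puts the key at (518,-300.2), matching the target, and the candlestick is 160 mm or more away. Descending to just above the key while the fingers finish closing.

```bash
python3 -m creep '[[-1,[0,-0.1,2],0],[-1,[0,-0.1,5],0],[-1,[0,-0.1,8],0],[-1,[0,-0.1,10],0],[-1,[0,-0.1,10.7],0],[-1,[0,-0.1,10.7],0],[-1,[0,-0.1,10.7],0]]'; python3 -m creep '[[-1,[0,0,0.3],0],[-1,[0,0,0.5],0],[-1,[0,0,0.7],0],[-1,[0,0,0.7],0]]'
```

```text
clock: 14.5
eef_pos: [518.2, -301.4, 114.7]
eef_rot: [3.14, 0.001, 1.345]
wrist_force: [0.2, 0.2, 0.9]
finger_gap: 0.4
finger_force: 0.0
clock: 14.9
eef_pos: [517.8, -301.4, 106.8]
eef_rot: [3.141, 0.0, 1.345]
wrist_force: [-1.6, -0.0, 4.2]
finger_gap: 0.6
finger_force: 2.3
```

Contact at TCP z 107, as predicted. Now pressing in small steps.

```bash
python3 -m creep '[[-1,[0,0,0.2],0],[-1,[0,0,0.4],0],[-1,[0,0,0.6],0],[-1,[0,0,0.8],0],[-1,[0,0,0.8],0],[-1,[0,0,0.8],0]]'; python3 -m creep '[[-1,[0,0,0.1],0],[-1,[0,0,0.2],0],[-1,[0,0,0.2],0],[-1,[0,0,0.2],0]]'
```

```text
clock: 15.5
eef_pos: [517.9, -301.5, 99.5]
eef_rot: [3.141, 0.0, 1.345]
wrist_force: [-2.7, 1.8, 10.2]
finger_gap: 0.4
finger_force: 4.9
clock: 15.9
eef_pos: [517.9, -301.5, 97.7]
eef_rot: [3.14, 0.0, 1.345]
wrist_force: [-3.5, 1.6, 10.3]
finger_gap: 0.3
finger_force: 5.5
```

```bash
python3 -m creep '[[-1,[0,0,0.05],0],[-1,[0,0,0.1],0],[-1,[0,0,0.1],0],[-1,[0,0,0.1],0]]'; python3 -m creep '[[-1,[0,0,0.05],0],[-1,[0,0,0.05],0],[-1,[0,0,0.05],0]]'
```

```text
clock: 16.3
eef_pos: [517.9, -301.5, 96.9]
eef_rot: [3.14, 0.0, 1.345]
wrist_force: [-3.5, 2.5, 12.5]
finger_gap: 0.5
finger_force: 6.5
clock: 16.6
eef_pos: [518.0, -301.5, 96.8]
eef_rot: [3.14, 0.001, 1.345]
wrist_force: [-6.0, 3.6, 16.7]
finger_gap: 0.5
finger_force: 8.5
```

It's at the stop: 16.7 N with no further travel. Holding for over a second, then a final check of the bulb.

```bash
python3 -m creep '[[-1,[0,0,0],0],[-1,[0,0,0],0],[-1,[0,0,0],0],[-1,[0,0,0],0],[-1,[0,0,0],0],[-1,[0,0,0],0],[-1,[0,0,0],0],[-1,[0,0,0],0],[-1,[0,0,0],0],[-1,[0,0,0],0],[-1,[0,0,0],0],[-1,[0,0,0],0]]'; python3 -c "
from h import *
p,s=snap('scene','s7.png'); cv2.imwrite('pics/c7.png',cv2.resize(s[130:430,80:480],(800,600))[:,:,::-1])"
```

```text
clock: 17.8
eef_pos: [518.0, -301.6, 96.8]
eef_rot: [3.14, 0.001, 1.345]
wrist_force: [-5.7, 3.6, 16.8]
finger_gap: 0.3
finger_force: 8.5
```

View pics/c7.png

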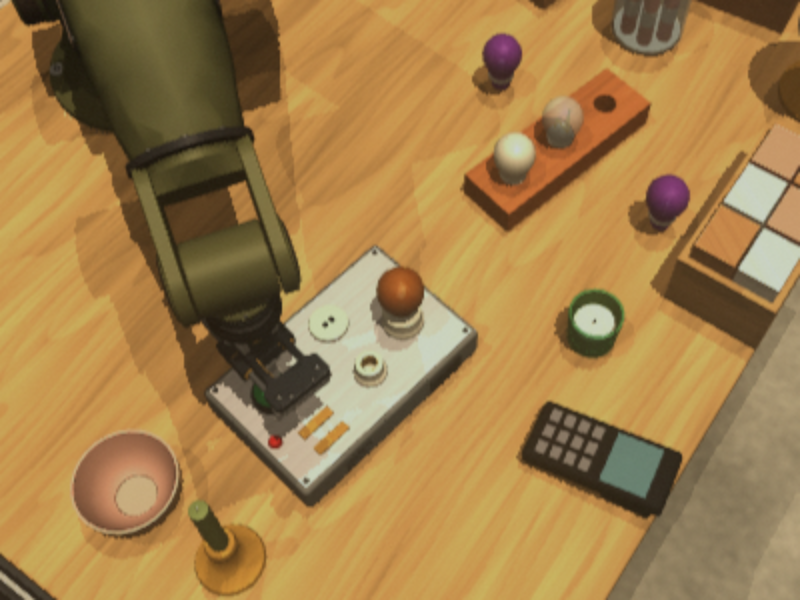

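The amber bulb is upright in the large holder at about (400,300), the gripper holds the key down, and everything else is in place. Handing in.

```bash
python3 -c "
from cell import manip
print(manip.sign_off())"
```

```text
the job is handed in; nothing more can be done
None
```

The amber bulb is seated in the large holder and released, the green key is held at its stop with about 17 N, nothing else appears moved in the final picture, and the job was handed in at about 18 s (no verdict was returned).

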